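Slide the stray carton into the display rack

ROBOT

A 7-joint arm with a two-finger parallel gripper is mounted at the origin on a cart in front of the work surface, level with it; the furniture and walls round the work are solid. World frame = base frame: x ahead of the robot, y to its left, z up, the work surface at z = 0. Lengths are in m, angles in rad, forces in N, time in s.
With the tool pointing down it reaches from about 0.4 to 0.875 m from the base axis. Payload 19.3 kg.
Tool frame: the origin (TCP) lies midway between the tips of the shut fingers; the grasp point (between the pads) lies 19 mm behind it; z points along the fingers, y is the line along which they close (so a half turn about z gives the same grasp; the last joint's range is limited). The gripper opens to 85 mm and grips with 20 to 120 N. Pads are 22 mm wide; open, the fingers measure 114 mm over their backs; the gripper's body (76 mm by 85 mm) begins 54 mm behind the grasp point. The pads swing forward as they close: fully open they stand 13 mm farther back than shut.
Start: joints at [1.061, 0.521, -0.036, 1.599, 0.021, 1.021, -0.113], TCP at [0.266, -0.566, 0.231] pointing down, gripper open.
Joint ranges: [-2.91, 2.91], [-0.3, 2.13], [-1.5, 1.42], [0.17, 2.43], [-1.26, 4.41], [0.16, 1.93], [-2.52, 2.52]. Speed limits (rad/s): [1.89, 1.89, 2.39, 2.39, 3.01, 3.01, 3.01].

INTERFACE

Orientations are given as [roll, pitch, yaw] about the fixed x, y, z axes, in that order (R = Rz(yaw) Ry(pitch) Rx(roll)).
In Python, from plant import observe, read_camera, sign_off, boxes_of gives the robot as it stands. The module is installed in compiled form; this text tells all that it offers.
- The arm moves only by the shell command python3 -m pendant 'ROWS' [FORCE]. ROWS is rows parted by semicolons, their numbers by spaces, 1 to 20 of them, each of 7 numbers: dx, dy, dz in m, then a rotation vector rx, ry, rz in rad, then the finger opening in m; each row is the pose to reach, as a shift and turn from the pose commanded when the command began, along the tool's axes at that moment; what a row does not reach only later rows make up. A row lasts 1/12 s, in which the tool goes at most 0.0417 m and 0.125 rad, less where a joint would pass 70% of its speed; a pose out of reach is approached as far as the arm can. The fingers move at their own pace and stop on an object; FORCE is the grip in N (left out, the last holds). Time passes only in rows, so rows that do not move let the fingers close. It prints the time, the measured TCP pose, the force, the opening and the grip force at its end.
- observe(): the state, without advancing time (a new reading comes with each control period).
- read_camera(name): name is "side" or "top" or "wrist"; returns a dict with "image" (400x640x3 uint8, red, green, blue), "vfov" (degrees; the focal length in pixels is half the picture's height over the tangent of half this angle, whatever the lens; pixels are square), "cx", "cy" (the principal point, pixels), "rvec" (rotation vector, rad) and "tvec" (3), from world to camera coordinates, as OpenCV has them. Camera axes: x right, y down, z forward; pixel columns grow to the right and rows downward; lengths in m; the calibration is good to about 2 mm. A picture is of the moment at which its call begins. There is no depth.
- sign_off(): hands the job in; it is judged then, once.
Trained networks look in a picture, given as the dict that the camera call returned (one of the last four; its "shot" number tells which), for a name from the list of things; names that differ only in an ending like _2 or _b are one class to them, and where a whole thing is asked for, a point or a joint stands for the part that bears it (a point fixed in the world has none). Each returns a list of dicts, best first, with "confidence" (0 to 1); they miss things now and then, are a little off and sometimes report something else, mostly with a low value. They report only what shows in the picture. A call takes as long as a camera call. They do not tell look-alikes from the thing itself.
- boxes_of(picture, query): "location" ([column, row] in pixels, amid what is visible of it).
The state is a dict: "time": time; "q": joint angles; "qvel": joint speeds; "effort": joint torques, N m; "eef_pos": TCP position; "tcp_rot": TCP orientation; "force": force on the tool from outside, world axes, zero at the start; "wrist_torque": the same for the moment, N m; "grip_width": finger opening in m; "finger_force": force on a finger pad.
Only numpy, scipy, OpenCV 4.12 (cv2) and the standard library are available. Lean on these libraries where they do the work, as an engineer would, in place of code of your own. Each camera call takes 0.05 s, during which the arm holds its last target. There are 200 camera calls.

TASK

One small carton stands on the counter in front of the wooden display rack. Push it low on its body with the fingertips so that it slides upright, without tipping, into the rack's one empty bay, until its back is up against the back board and it stands square to it like its two neighbours. Only push it, gently: do not pinch it or lift it, and leave the other cartons and the things around as they are.

Things in the scene. Friction and masses are not known exactly. Their poses are not given: they have to be found in the camera images.
- loose_carton: the stray carton: a small upright card carton, 26 mm thick (its x), 48 mm wide (its y), 75 mm tall (its z), 50 to 100 g; origin at the centre of its underside. It stands on the counter in front of the rack, turned up to about 0.35 rad from square with the rack. Pushed on a broad face within about 15 mm of the counter it slides; pushed 35 mm up it tips over.
- rack: wooden rack fixed on the counter, without a floor, open to the robot: back board 216 mm wide (y), 85 high, 14 thick; four dividers 6 mm thick, 22 high, run 28 mm forward from it and make three bays, 64 mm clear width, 70 mm apart. Origin on the counter, middle of the board's front face; x points into the board, y to the left seen from the robot, z up
- bay_left (a point): point on the counter in the left bay (greatest rack y), where the centre of a carton's underside lies when its back touches the board and it is centred: 13 mm in front of the board; axes as the rack's
- bay_middle (a point): the same point in the middle bay
- bay_right (a point): the same point in the right bay (least rack y)
- carton_1: one of the two identical cartons (26 x 48 x 75 mm, origin at the centre of the underside) that already stand loose in two of the three bays, broad face forward; the bay without one is the empty bay
- carton_2: the other carton already standing in a bay
- oval_tin: bystander: oval tin lying flat, 78 x 64 x 20 mm, origin at the centre of the underside
- round_tin_1: bystander: small round tin, 45 mm across, 19 mm high, origin at the centre of the underside
- round_tin_2: bystander: a second such round tin
- mug: bystander: mug, 85 x 118 mm with its handle, 94 mm high, origin at the centre of the underside of its bounding box
- packet: bystander: flat packet, 52 x 82 x 18 mm, origin at the centre of the underside
- tongs: bystander: small spring tongs lying flat, 158 x 34 x 17 mm, origin at the centre of the underside
There are look-alikes about, which are no part of the job. What is shaped like the loose_carton but purple is not meant.

How it is judged:
At the end, for the whole second after the job is handed in: The stray carton stands upright (within 0.08 rad) on the counter in the empty bay, its centre within 8 mm in depth and 12 mm sideways of the bay's point, within 0.15 rad of square with the board, at rest; the two other cartons are within 12 mm and the bystanders within 20 mm of where they stood (((x of loose_carton in the frame of bay_left between -0.008 and 0.008 m and y of loose_carton in the frame of bay_left between -0.012 and 0.012 m) or (x of loose_carton in the frame of bay_middle between -0.008 and 0.008 m and y of loose_carton in the frame of bay_middle between -0.012 and 0.012 m) or (x of loose_carton in the frame of bay_right between -0.008 and 0.008 m and y of loose_carton in the frame of bay_right between -0.012 and 0.012 m)) and angle between the x axis of loose_carton and the x axis of rack, either way round below 0.15 rad and angle between loose_carton's own z axis and vertical below 0.08 rad and height (world z) of loose_carton below 0.006 m and linear speed of loose_carton below 0.02 m/s and distance of each of carton_1, carton_2 from where it was at the start of the episode below 0.012 m and distance of each of oval_tin, round_tin_1, round_tin_2, mug, packet, tongs from where it was at the start of the episode below 0.02 m); the robot touches nothing.
It fails at once if the stray carton is tipped more than 0.3 rad (angle between loose_carton's own z axis and vertical above 0.3 rad).
It fails at once if the stray carton is lifted off the counter (more than 12 mm) (height (world z) of loose_carton above 0.012 m).
It fails at once if the stray carton is pinched or pushed harder than 25 N (contact force between the fingers and loose_carton above 25 N).
It fails at once if one of the cartons in the rack is moved more than 12 mm or tipped (not (distance of carton_1 from where it was at the start of the episode below 0.012 m) or not (distance of carton_2 from where it was at the start of the episode below 0.012 m) or angle between any of carton_1, carton_2's own z axis and vertical above 0.3 rad).
It fails at once if a bystander is moved more than 20 mm (distance of any of oval_tin, round_tin_1, round_tin_2, mug, packet, tongs from where it was at the start of the episode above 0.02 m).
It also fails if it takes over 58 s, if anything falls off the work surface, if the arm or the gripper's body presses on something with over 40 N, if the wrist force passes 120 N, or if a joint passes its speed limit or range.

## Working session

There is one attempt and no reset: what is moved stays moved. The work goes in short steps, Python scripts to look and compute and a shell command to move; the robot and the scene stay as the last step left them, time stands still between calls to the robot, and variables do not carry over. Pictures are saved under pics/ and viewed, at most 10 in all, crops included, and the job is handed in when it is done.

```bash
mkdir -p pics; cat > h.py <<'E'
import numpy as np, cv2
from plant import observe, read_camera, sign_off, boxes_of
def ray(p,uv):
    R=cv2.Rodrigues(np.array(p["rvec"],float))[0]; t=np.array(p["tvec"],float)
    f=200/np.tan(np.radians(p["vfov"])/2)
    d=R.T@np.array([(uv[0]-p["cx"])/f,(uv[1]-p["cy"])/f,1]); return -R.T@t,d
def at(p,uv,z=0):
    c,d=ray(p,uv); return c+d*(z-c[2])/d[2]
def proj(p,X):
    R=cv2.Rodrigues(np.array(p["rvec"],float))[0]; f=200/np.tan(np.radians(p["vfov"])/2)
    c=(R@np.atleast_2d(X).T).T+np.array(p["tvec"]); return c[:,:2]/c[:,2:]*f+[p["cx"],p["cy"]]
E
python3 - <<'E'
from h import *
for n in("top","side"):
    p=read_camera(n); cv2.imwrite(f"pics/{n}0.png",p["image"][:,:,::-1])
    print(n,ray(p,(320,200)),p["vfov"],p["cx"],p["cy"])
    for q in("loose_carton","rack","oval_tin","round_tin_1","mug","packet","tongs"):
        for b in boxes_of(p,q): print(q,round(b["confidence"],2),np.round(b["location"]),at(p,b["location"],.04).round(3))
s=observe();print(s)
E
```

```text
top (array([ 0.29702731, -0.00425443,  1.03791428]), array([ 0.21811507, -0.00969914, -0.97600061])) 56.50817034771095 314.21019574093407 199.31182746192778
loose_carton 0.67 [347. 202.] [ 0.517 -0.087  0.04 ]
loose_carton 0.62 [376. 224.] [ 0.461 -0.17   0.04 ]
rack 0.57 [339. 158.] [ 0.645 -0.062  0.04 ]
rack 0.42 [194. 258.] [0.346 0.312 0.04 ]
oval_tin 0.61 [183. 218.] [0.45  0.354 0.04 ]
round_tin_1 0.57 [423. 194.] [ 0.551 -0.299  0.04 ]
mug 0.59 [210. 169.] [0.592 0.298 0.04 ]
packet 0.59 [456. 256.] [ 0.386 -0.385  0.04 ]
tongs 0.68 [196. 222.] [0.442 0.317 0.04 ]
side (array([ 0.4110104 , -0.82776074,  0.57710338]), array([ 0.09061291,  0.82958182, -0.55114191])) 55.11091883346425 317.54004240501786 195.581286207324
loose_carton 0.65 [331. 216.] [ 0.517 -0.091  0.04 ]
loose_carton 0.65 [310. 240.] [ 0.459 -0.173  0.04 ]
rack 0.56 [383. 206.] [ 0.649 -0.07   0.04 ]
rack 0.16 [364. 192.] [0.617 0.005 0.04 ]
oval_tin 0.64 [293. 147.] [0.449 0.299 0.04 ]
round_tin_1 0.62 [320. 278.] [ 0.466 -0.291  0.04 ]
round_tin_1 0.6 [371. 290.] [ 0.558 -0.336  0.04 ]
mug 0.58 [338. 145.] [0
[... 219 characters left out ...]
: array([ 1.06081377,  0.52141123, -0.03627006,  1.59946295,  0.02119101,
        1.02110368, -0.11279646]), 'qvel': array([ 6.47563768e-05,  9.12591413e-05, -1.90369367e-04, -1.24380348e-03,
        2.21094616e-03, -4.22045753e-04, -4.75533713e-04]), 'effort': array([ 5.28962619e-05, -9.26775169e+01,  1.97784908e+00, -3.70238149e+01,
        1.79838639e-02,  1.91957348e-03,  3.05600520e-05]), 'eef_pos': array([ 0.26605914, -0.56555296,  0.2312974 ]), 'tcp_rot': array([-3.14159216e+00,  5.67091304e-06,  4.39711852e-01]), 'force': array([ 0.24585596, -0.92994457,  0.34896287]), 'wrist_torque': array([0.02519334, 0.04200734, 0.0503426 ]), 'finger_force': 0.0, 'grip_width': 0.08507185867711213}
```

View pics/top0.png

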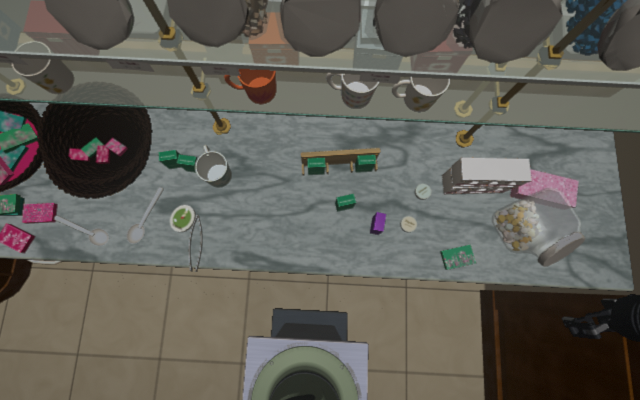

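View pics/side0.png

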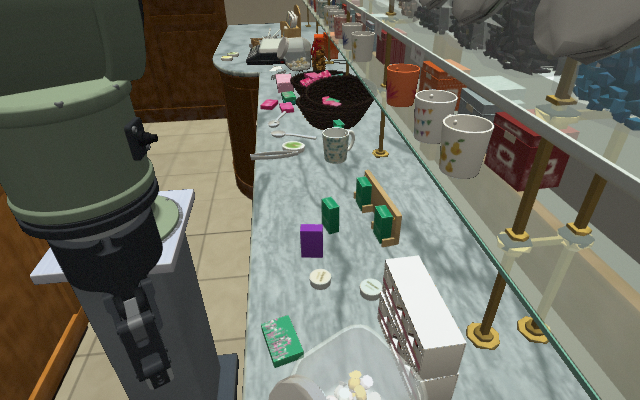

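```bash
cat > fit.py <<'E'
from h import *
from scipy.optimize import minimize
def box(x,y,a,sx=.026,sy=.048,h=.075):
    c,s=np.cos(a),np.sin(a)
    return np.array([[x+c*u-s*v,y+s*u+c*v,z] for u in(-sx/2,sx/2) for v in(-sy/2,sy/2) for z in(0,h)])
S=8
def green(p):
    b=cv2.cvtColor(p["image"],cv2.COLOR_RGB2HSV); return ((abs(b[...,0].astype(int)-75)<20)&(b[...,1]>120)&(b[...,2]>25)).astype(np.uint8)
def blob(p,x,y,r=.06):
    m=green(p); n,l,st,ce=cv2.connectedComponentsWithStats(m)
    g=proj(p,[x,y,.04])[0]; k=[i for i in range(1,n) if st[i,4]>40]
    i=min(k,key=lambda i:np.hypot(*(ce[i]-g))); return l==i,st[i]
def fit(ps,x,y,a=0.):
    T=[]
    for p in ps:
        m,s=blob(p,x,y); x0,y0=s[0]-12,s[1]-12; w,h=s[2]+24,s[3]+24
        T.append((p,x0,y0,cv2.resize(m[y0:y0+h,x0:x0+w].astype(np.float32),None,fx=S,fy=S,interpolation=cv2.INTER_LINEAR)))
    def cost(v):
        e=0
        for p,x0,y0,m in T:
            uv=(proj(p,box(*v))-[x0,y0]+.5)*S-.5
            i=np.zeros_like(m); cv2.fillConvexPoly(i,np.round(cv2.convexHull(uv.astype(np.float32))*16).astype(np.int32),1,shift=4)
            e+=abs(i-m).sum()/m.sum()
        return e
    best=min((minimize(cost,[x,y,a0],method="Nelder-Mead",options=dict(initial_simplex=[[x,y,a0],[x+.01,y,a0],[x,y+.01,a0],[x,y,a0+.15]],xatol=1e-4)) for a0 in a+np.array([-.4,-.2,0,.2,.4])),key=lambda r:r.fun)
    return best.x,best.fun
E
python3 - <<'E'
from fit import *
t,s=read_camera("top"),read_camera("side")
for nm,g in dict(loose=(.517,-.088),A=at(t,(366,160),.06)[:2],B=at(t,(316,164),.06)[:2]).items():
    for l,ps in(("both",[t,s]),("top",[t]),("side",[s])): print(nm,l,*fit(ps,*g))
c=t["image"][140:225,290:400,::-1]; cv2.imwrite("pics/c1.png",cv2.resize(c,None,fx=7,fy=7,interpolation=cv2.INTER_CUBIC))
c=s["image"][160:270,280:420,::-1]; cv2.imwrite("pics/c2.png",cv2.resize(c,None,fx=5,fy=5,interpolation=cv2.INTER_CUBIC))
E
```

```text
loose both [ 0.5164258  -0.08221568  0.23120384] 0.9266159534454346
loose top [ 0.52229747 -0.08554202  0.52661398] 0.761367678642273
loose side [ 0.51566202 -0.08313536  0.20497962] 0.09971383959054947
A both [ 0.63262859 -0.13320957  0.02575179] 1.4091336727142334
A top [ 0.64429404 -0.13784909  0.65759534] 1.0759804248809814
A side [ 0.63125297 -0.13384207  0.02111566] 0.1868346929550171
B both [0.61685397 0.00248107 0.04250023] 1.2941641807556152
B top [0.61935613 0.00234988 0.0543189 ] 1.0151104927062988
B side [0.6160706  0.00399646 0.02300967] 0.2312852144241333
```

View pics/c1.png

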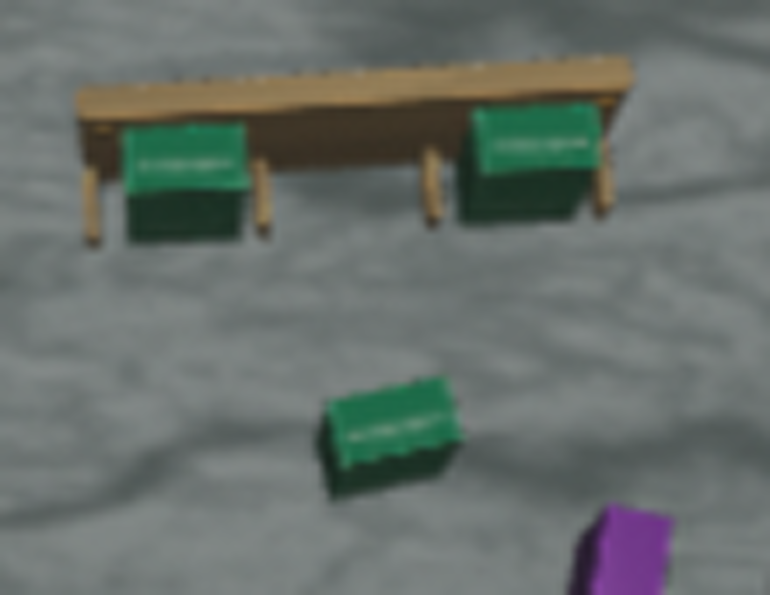

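View pics/c2.png

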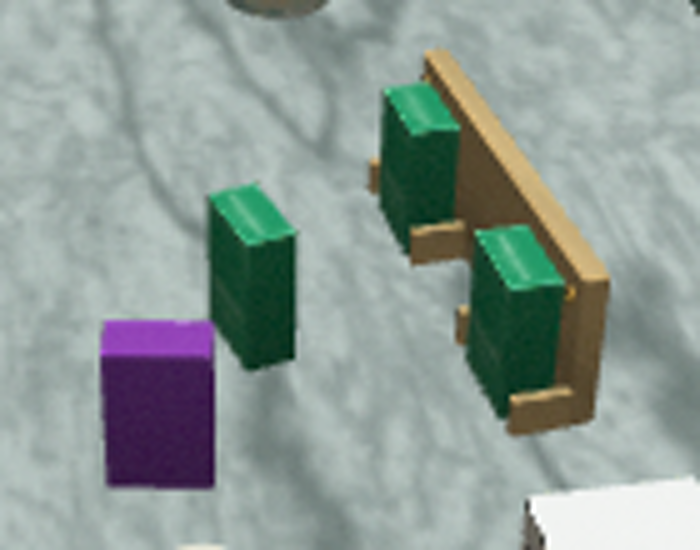

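```bash
python3 - <<'E'
import re
s=open('fit.py').read()
i=s.index("    b=cv2.cvt"); j=s.index("def blob")
s=s[:i]+"    r,g,b=[p['image'][...,k].astype(float) for k in range(3)]; return ((g>r*1.6+4)&(g>b*1.12)).astype(np.uint8)\n"+s[j:]
open('fit.py','w').write(s)
E
python3 - <<'E'
from fit import *
t,s=read_camera("top"),read_camera("side")
for nm,g in dict(loose=(.516,-.083),A=(.632,-.134),B=(.617,.003)).items():
    for l,ps in(("both",[t,s]),("top",[t]),("side",[s])): print(nm,l,*fit(ps,*g))
f=lambda c:np.array(c)/7+[290,140]-.43
d=np.array([at(t,f(c),.022)[:2] for c in((92,234),(263,229),(434,219),(604,208))]);print("div",d, np.diff(d,axis=0))
b=np.array([at(t,f(c),.085)[:2] for c in((80,121),(630,88))]);print("board front top",b,np.hypot(*(b[1]-b[0])))
k=np.array([at(t,f(c),.085)[:2] for c in((78,91),(632,60))]);print("back",k)
g=lambda c:np.array(c)/5+[280,160]-.4
print("side: near end board top corner",at(s,g((580,283)),.085),at(s,g((608,280)),.085),"far", at(s,g((427,52)),.085),"near div front top",at(s,g((508,402)),.022),at(s,g((411,230)),.022))
# purple footprint
c=s["image"];print(proj(t,[[.5164,-.082,0]]))
E
```

```text
loose both [ 0.51636016 -0.08220741  0.23460629] 0.6022630333900452
loose top [ 0.52111564 -0.084248    0.43115127] 0.46500566601753235
loose side [ 0.51559529 -0.0832721   0.20186868] 0.0761677548289299
A both [ 0.63228362 -0.133561    0.02702828] 0.7910778522491455
A top [ 0.63949611 -0.13566375 -0.31396856] 0.5286115407943726
A side [ 0.63127335 -0.13351321  0.03846682] 0.14810818433761597
B both [0.61665719 0.0025469  0.0544839 ] 0.7454439997673035
B top [0.61979675 0.00233617 0.05489206] 0.5091785788536072
B side [0.61568522 0.00246584 0.03732246] 0.19691558182239532
div [[ 0.59996077  0.0385752 ]
 [ 0.60583298 -0.03068132]
 [ 0.6138353  -0.09998807]
 [ 0.62226139 -0.16905665]] [[ 0.00587221 -0.06925652]
 [ 0.00800232 -0.06930675]
 [ 0.00842608 -0.06906858]]
board front top [[ 0.62611695  0.04320611]
 [ 0.65105304 -0.1680956 ]] 0.21276799217778086
back [[ 0.63822426  0.04470854]
 [ 0.66254257 -0.16871038]]
side: near end board top corner [ 0.64710718 -0.17387157  0.085     ] [ 0.65974131 -0.17340419  0.085     ] far [0.62627903 0.03840913 0.085     ] near div front top [ 0.61954705 -0.17441392  0.022     ] [ 0.60518638 -0.03326965  0.022     ]
[[343.42106855 205.54327109]]
```

The top crop shows the middle bay empty. The dividers' front ends are at about (303,174), (327,173), (352,171) and (376,170), and the loose green carton is at about (346,202). The side crop agrees: the purple look-alike is separate at about (312,240), nearer the robot.

The rack's yaw is about 0.11 and bay_middle is near (0.625, -0.066). The loose carton is near (0.516, -0.083) with yaw about 0.21. I'll push with the fingers nearly shut and tilted forward, so contact stays low and the gripper body clears the board.

```bash
R="0.373 -0.349 0.08 0 0 0.33 0.014"; python3 -m pendant '0.373 -0.349 0.08 0 0 0.33 0.014;0.373 -0.349 0.08 0 0 0.33 0.014;0.373 -0.349 0.08 0 0 0.33 0.014;0.373 -0.349 0.08 0 0 0.33 0.014;0.373 -0.349 0.08 0 0 0.33 0.014;0.373 -0.349 0.08 0 0 0.33 0.014;0.373 -0.349 0.08 0 0 0.33 0.014;0.373 -0.349 0.08 0 0 0.33 0.014;0.373 -0.349 0.08 0 0 0.33 0.014;0.373 -0.349 0.08 0 0 0.33 0.014;0.373 -0.349 0.08 0 0 0.33 0.014;0.373 -0.349 0.08 0 0 0.33 0.014;0.373 -0.349 0.08 0 0 0.33 0.014;0.373 -0.349 0.08 0 0 0.33 0.014;0.373 -0.349 0.08 0 0 0.33 0.014;0.373 -0.349 0.08 0 0 0.33 0.014;0.373 -0.349 0.08 0 0 0.33 0.014;0.373 -0.349 0.08 0 0 0.33 0.014' 20
```

```text
time: 2.5
eef_pos: [0.4548, -0.0919, 0.1515]
tcp_rot: [3.141, -0.0, 0.108]
force: [0.4, 0.5, 0.0]
grip_width: 0.0136
finger_force: 0.0
```

```bash
python3 -m pendant '0 0 0.03 0 0.12 0 0.014;0 0 0.06 0 0.24 0 0.014;0 0 0.09 0 0.35 0 0.014;0 0 0.11 0 0.35 0 0.014;0 0 0.125 0 0.35 0 0.014;0 0 0.135 0 0.35 0 0.014;0 0 0.141 0 0.35 0 0.014;0 0 0.143 0 0.35 0 0.014;0 0 0.143 0 0.35 0 0.014;0 0 0.143 0 0.35 0 0.014'
python3 - <<'E'
from fit import *
s=read_camera("side");print(fit([s],.5156,-.0833,.2))
cv2.imwrite("pics/c3.png",cv2.resize(s["image"][150:290,230:420,::-1],None,fx=4,fy=4,interpolation=cv2.INTER_CUBIC))
o=observe();print(o["eef_pos"],o["tcp_rot"],o["force"])
E
```

```text
time: 3.33
eef_pos: [0.4747, -0.1152, 0.0514]
tcp_rot: [-3.113, -0.3, 0.121]
force: [-1.7, -1.2, -0.3]
grip_width: 0.0142
finger_force: 0.0
(array([ 0.51551603, -0.08312719,  0.21266509]), np.float64(0.07495391368865967))
[ 0.47518573 -0.11446196  0.05102402] [-3.11096963 -0.29842722  0.11248211] [-0.44502129  0.82672747 -0.4973819 ]
```

View pics/c3.png

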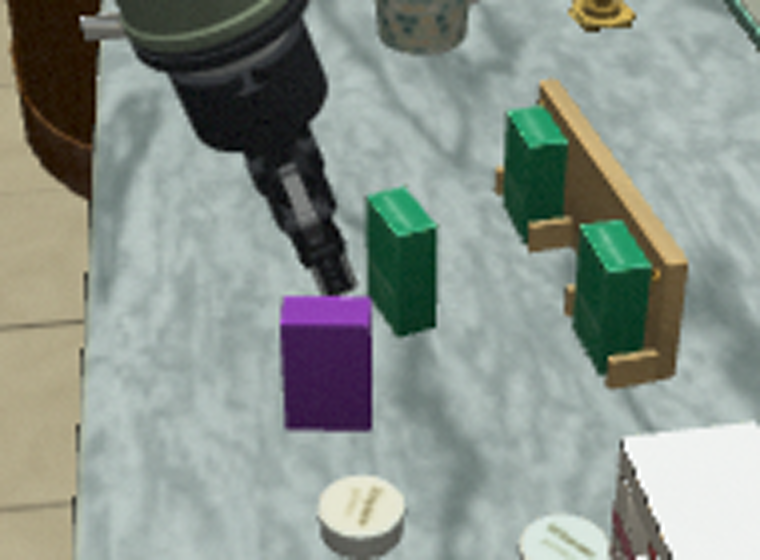

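The carton is untouched, but the arm stopped short of the commanded pose: it's at z 0.051 and has drifted sideways. I'll see which joint limits it.

```bash
python3 -c "
from h import *
print(observe()['q'].round(3))"; python3 -m pendant '0 0 -0.05 0 0 0 0.014;0 0 -0.05 0 0 0 0.014;0 0 -0.05 0 0 0 0.014'; python3 -c "
from h import *
print(observe()['q'].round(3))"
```

```text
[ 0.593  0.599 -0.505  2.278  1.295  0.162 -2.52 ]
time: 3.63
eef_pos: [0.4601, -0.1158, 0.1017]
tcp_rot: [-3.112, -0.297, 0.113]
force: [-0.8, -0.7, 0.3]
grip_width: 0.0139
finger_force: 0.0
[ 0.81   0.518 -0.757  2.28   0.932  0.295 -2.158]
```

```bash
cat >> h.py <<'E'
from scipy.spatial.transform import Rotation as Ro
def row(x,y,z,yaw,tilt):
    o=observe(); R=Ro.from_euler("xyz",o["tcp_rot"])
    T=Ro.from_euler("xyz",[np.pi,0,yaw])*Ro.from_euler("y",tilt)
    print("row",R.inv().apply(np.array([x,y,z])-o["eef_pos"]).round(4),(R.inv()*T).as_rotvec().round(4))
E
python3 -c "
from h import *
row(.475,-.088,.12,.11,0)"
```

```text
row [ 0.0225 -0.0263 -0.0115] [-0.0301 -0.2973  0.007 ]
```

```bash
python3 -m pendant '0.0225 -0.0263 -0.0115 -0.03 -0.297 0.007 0.014;0.0225 -0.0263 -0.0115 -0.03 -0.297 0.007 0.014;0.0225 -0.0263 -0.0115 -0.03 -0.297 0.007 0.014;0.0225 -0.0263 -0.0115 -0.03 -0.297 0.007 0.014;0.0225 -0.0263 -0.0115 -0.03 -0.297 0.007 0.014;0.0225 -0.0263 -0.0115 -0.03 -0.297 0.007 0.014;0.0225 -0.0263 -0.0115 -0.03 -0.297 0.007 0.014;0.0225 -0.0263 -0.0115 -0.03 -0.297 0.007 0.014'; python3 -c "
from h import *
print(observe()['q'].round(3))
row(.475,-.088,.05,.11,0.)"
```

```text
time: 4.3
eef_pos: [0.4748, -0.0884, 0.1181]
tcp_rot: [3.141, -0.002, 0.113]
force: [0.7, 0.3, 0.1]
grip_width: 0.0141
finger_force: 0.0
[ 0.723  0.615 -0.892  2.036  0.671  0.808 -2.027]
row [ 0.0001 -0.0005  0.0681] [ 0.0008 -0.002   0.0027]
```

```bash
python3 -m pendant '0 0 0.015 0 0.03 0 0.014;0 0 0.03 0 0.06 0 0.014;0 0 0.045 0 0.09 0 0.014;0 0 0.06 0 0.12 0 0.014;0 0 0.068 0 0.15 0 0.014;0 0 0.068 0 0.15 0 0.014;0 0 0.068 0 0.15 0 0.014'; python3 -c "
from h import *
print(observe()['q'].round(3))
row(.475,-.088,.008,.11,0.15)"
```

```text
time: 4.88
eef_pos: [0.4752, -0.0884, 0.0504]
tcp_rot: [3.141, -0.151, 0.114]
force: [0.7, -0.5, 0.4]
grip_width: 0.0141
finger_force: 0.0
[ 0.622  0.652 -0.705  2.188  0.989  0.459 -2.305]
row [-0.0065 -0.0004  0.0419] [ 0.0005 -0.0008  0.0036]
```

```bash
python3 -m pendant '-0.0015 0 0.01 0 -0.01 0 0.014;-0.003 0 0.02 0 -0.02 0 0.014;-0.0045 0 0.03 0 -0.03 0 0.014;-0.0055 0 0.036 0 -0.04 0 0.014;-0.0065 -0.0004 0.041 0 -0.05 0.003 0.014;-0.0065 -0.0004 0.042 0 -0.05 0.003 0.014;-0.0065 -0.0004 0.042 0 -0.05 0.003 0.014'; python3 -c "
from fit import *
print(observe()['q'].round(3))
s=read_camera('side');print(fit([s],.5156,-.0833,.2))
row(.55,-.078,.008,.11,0.25)"
```

```text
time: 5.47
eef_pos: [0.4756, -0.0876, 0.0073]
tcp_rot: [-3.141, -0.102, 0.111]
force: [0.4, -0.3, 0.2]
grip_width: 0.014
finger_force: 0.0
[ 0.557  0.742 -0.637  2.16   1.055  0.457 -2.367]
(array([ 0.51551603, -0.08312719,  0.21266509]), np.float64(0.07899509370326996))
row [ 0.0746 -0.0014  0.0072] [-1.00e-04  1.48e-01  8.00e-04]
```

```bash
python3 -m pendant '0.004 -0.0002 0.0004 0 0 0 0.014;0.008 -0.0003 0.0008 0 0 0 0.014;0.012 -0.0005 0.0012 0 0.01 0 0.014;0.016 -0.0007 0.0016 0 0.01 0 0.014;0.020 -0.0008 0.002 0 0.02 0 0.014;0.024 -0.001 0.0024 0 0.02 0 0.014;0.028 -0.0012 0.0028 0 0.03 0 0.014;0.032 -0.0013 0.0032 0 0.04 0 0.014;0.036 -0.0015 0.0036 0 0.05 0 0.014;0.040 -0.0017 0.004 0 0.06 0 0.014;0.044 -0.0018 0.0044 0 0.07 0 0.014;0.048 -0.002 0.0048 0 0.08 0 0.014;0.052 -0.0022 0.0052 0 0.09 0 0.014;0.052 -0.0022 0.0052 0 0.1 0 0.014'; python3 -c "
from fit import *
print(observe()['q'].round(3))
s=read_camera('side');print(fit([s],.552,-.078,.12))
cv2.imwrite('pics/c4.png',cv2.resize(s['image'][150:290,230:420,::-1],None,fx=4,fy=4,interpolation=cv2.INTER_CUBIC))
row(.601,-.0685,.008,.11,0.3)"
```

```text
time: 6.68
eef_pos: [0.5282, -0.0798, 0.0079]
tcp_rot: [3.142, -0.204, 0.111]
force: [-0.1, -0.3, -0.1]
grip_width: 0.0139
finger_force: 0.2
[ 0.478  0.743 -0.552  2.118  1.155  0.354 -2.468]
(array([ 0.55330688, -0.07962425, -0.07603238]), np.float64(0.15337242186069489))
row [ 0.0727 -0.003   0.0149] [-0.0002  0.096   0.0007]
```

View pics/c4.png

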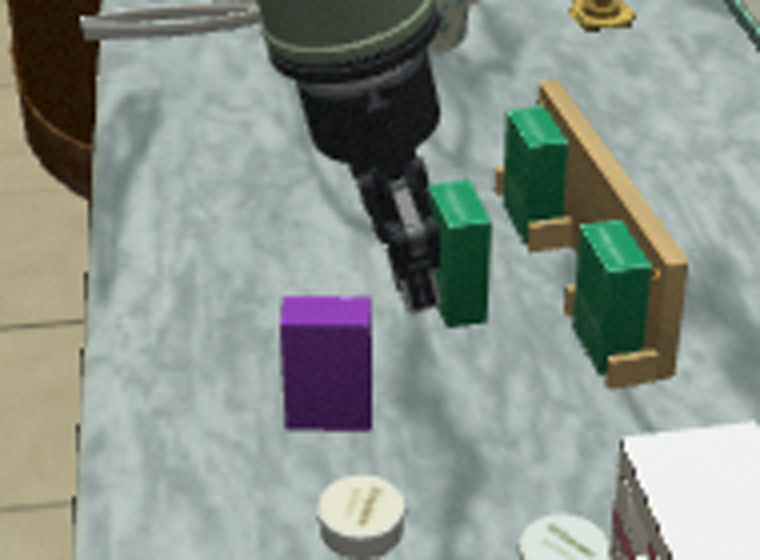

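The carton is upright and looks flat against the fingertips, with its visible top centre at about (345,200) in the full frame. I'll keep the tilt at 0.2, because joint 7 is close to its limit.

```bash
python3 -m pendant '0.004 -0.0002 0.0008 0 0 0 0.014;0.008 -0.0003 0.0016 0 0 0 0.014;0.012 -0.0005 0.0024 0 0 0 0.014;0.016 -0.0007 0.0033 0 0 0 0.014;0.020 -0.0008 0.0041 0 0 0 0.014;0.024 -0.001 0.0049 0 0 0 0.014;0.028 -0.0012 0.0057 0 0 0 0.014;0.032 -0.0013 0.0066 0 0 0 0.014;0.036 -0.0015 0.0074 0 0 0 0.014;0.040 -0.0017 0.0082 0 0 0 0.014;0.044 -0.0018 0.009 0 0 0 0.014;0.048 -0.002 0.0098 0 0 0 0.014;0.052 -0.0022 0.0107 0 0 0 0.014;0.052 -0.0022 0.0107 0 0 0 0.014'; python3 -c "
from fit import *
print(observe()['q'].round(3))
s=read_camera('side');t=read_camera('top')
a=cv2.resize(s['image'][160:260,290:420,::-1],None,fx=4,fy=4,interpolation=cv2.INTER_CUBIC)
b=cv2.resize(t['image'][140:215,290:360,::-1],(373,400),interpolation=cv2.INTER_CUBIC)
cv2.imwrite('pics/c5.png',cv2.resize(np.hstack([a,b]),None,fx=.88,fy=.88))
row(.601,-.0685,.008,.11,0.2)"
```

```text
time: 7.9
eef_pos: [0.5808, -0.0716, 0.0078]
tcp_rot: [3.141, -0.203, 0.111]
force: [-0.9, 0.5, 0.5]
grip_width: 0.0141
finger_force: 0.0
[ 0.484  0.802 -0.614  1.987  1.054  0.453 -2.352]
row [ 0.0209 -0.001   0.004 ] [ 0.0001 -0.0022  0.0007]
```

View pics/c5.png

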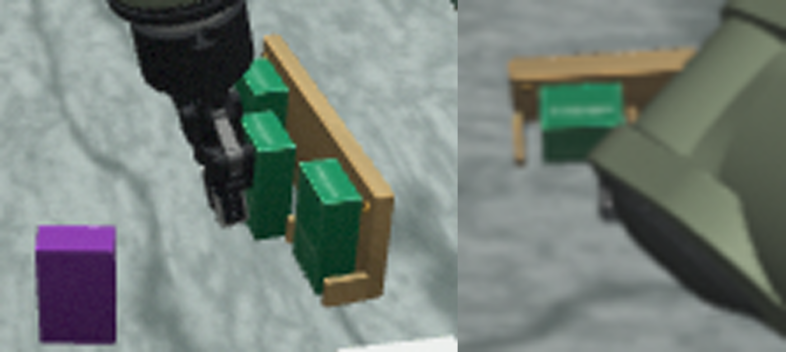

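The carton is upright and entering the middle bay, square, with its right side clear of the divider. Next is a slow creep.

```bash
python3 -m pendant '0.003 -0.0001 0.0006 0 0 0 0.014;0.006 -0.0003 0.0012 0 0 0 0.014;0.009 -0.0004 0.0018 0 0 0 0.014;0.012 -0.0005 0.0024 0 0 0 0.014;0.014 -0.0006 0.0028 0 0 0 0.014;0.016 -0.0007 0.0032 0 0 0 0.014;0.017 -0.0007 0.0034 0 0 0 0.014;0.017 -0.0007 0.0034 0 0 0 0.014'; python3 -m pendant '0.001 0 0.0002 0 0 0 0.014;0.001 0 0.0002 0 0 0 0.014'; python3 -m pendant '0.001 0 0.0002 0 0 0 0.014;0.001 0 0.0002 0 0 0 0.014'
```

```text
time: 8.67
eef_pos: [0.5972, -0.0692, 0.0078]
tcp_rot: [3.141, -0.202, 0.111]
force: [-0.3, -0.8, -0.5]
grip_width: 0.0139
finger_force: 0.0
time: 8.83
eef_pos: [0.5981, -0.0692, 0.0079]
tcp_rot: [3.141, -0.202, 0.111]
force: [0.0, 0.9, -0.1]
grip_width: 0.0141
finger_force: 0.1
time: 9.0
eef_pos: [0.5992, -0.0691, 0.0079]
tcp_rot: [3.141, -0.202, 0.111]
force: [-0.4, 0.7, 0.7]
grip_width: 0.0143
finger_force: 0.1
```

```bash
for i in 1; do python3 -m pendant '0.001 0 0.0002 0 0 0 0.014;0.001 0 0.0002 0 0 0 0.014'; python3 -m pendant '0.001 0 0.0002 0 0 0 0.014;0.001 0 0.0002 0 0 0 0.014'; done; python3 -c "
from fit import *
s=read_camera('side')
a=cv2.resize(s['image'][165:255,310:410,::-1],None,fx=6,fy=6,interpolation=cv2.INTER_CUBIC)
cv2.imwrite('pics/c6.png',a)"
```

```text
time: 9.17
eef_pos: [0.6002, -0.0689, 0.0079]
tcp_rot: [3.141, -0.202, 0.111]
force: [0.5, -0.2, 0.1]
grip_width: 0.014
finger_force: 0.1
time: 9.33
eef_pos: [0.6012, -0.0688, 0.0079]
tcp_rot: [3.141, -0.202, 0.111]
force: [-0.7, 0.5, -1.1]
grip_width: 0.0143
finger_force: 0.1
```

View pics/c6.png

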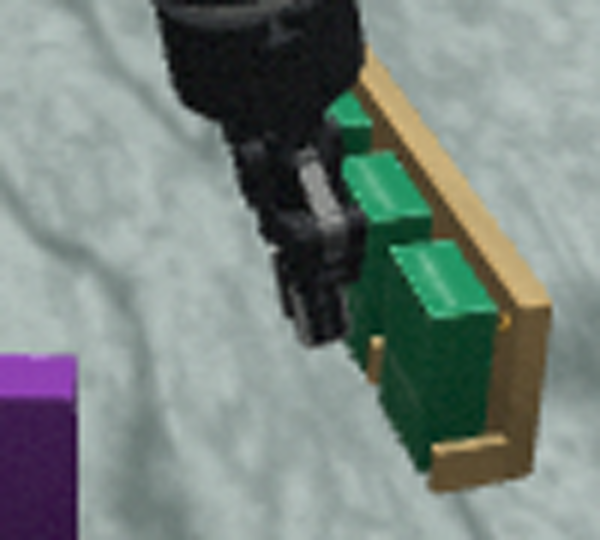

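The carton's back top corner, at (432,213) in the crop, lies in line with its neighbours' corners at (495,310) and (370,125). It is nearly home, so I'll creep on until the force rises.

```bash
python3 -m pendant '0.001 0 0.0002 0 0 0 0.014;0.001 0 0.0002 0 0 0 0.014'|sed -n '2p;4p;6p'; python3 -m pendant '0.001 0 0.0002 0 0 0 0.014;0.001 0 0.0002 0 0 0 0.014'|sed -n '2p;4p;6p'
```

```text
eef_pos: [0.6022, -0.0687, 0.0079]
force: [0.0, -0.5, 0.2]
finger_force: 0.1
eef_pos: [0.603, -0.0687, 0.0078]
force: [-1.6, -0.5, 1.7]
finger_force: 0.9
```

```bash
python3 -m pendant '0.0006 0 0.0001 0 0 0 0.014;0.0006 0 0.0001 0 0 0 0.014'|sed -n '2p;4p;6p'
```

```text
eef_pos: [0.6031, -0.0687, 0.0077]
force: [-5.5, -0.7, 4.1]
finger_force: 3.0
```

Contact with the board is firm at about 5 N. Now I'll back straight off, rise and check.

```bash
python3 -m pendant '-0.003 0 -0.0006 0 0 0 0.014;-0.008 0 -0.0016 0 0 0 0.014;-0.016 0 -0.0032 0 0 0 0.014;-0.03 0 -0.006 0 0 0 0.014;-0.05 0 -0.01 0 0 0 0.014;-0.07 0 -0.03 0 0 0 0.014;-0.09 0 -0.06 0 0 0 0.014;-0.10 0 -0.1 0 0 0 0.014;-0.11 0 -0.13 0 0 0 0.014;-0.11 0.04 -0.15 0 0 0 0.014;-0.11 0.08 -0.15 0 0 0 0.014;-0.11 0.12 -0.15 0 0 0 0.014;-0.11 0.16 -0.15 0 0 0 0.014;-0.11 0.2 -0.15 0 0 0 0.014;-0.11 0.2 -0.15 0 0 0 0.014;-0.11 0.2 -0.15 0 0 0 0.014'; python3 -c "
from fit import *
s=read_camera('side');t=read_camera('top')
for g in((.625,-.066),(.632,-.134),(.617,.003)): print(fit([s],*g,.1))
a=cv2.resize(s['image'][165:255,320:410,::-1],(400,400),interpolation=cv2.INTER_CUBIC)
b=cv2.resize(t['image'][140:230,290:380,::-1],(400,400),interpolation=cv2.INTER_CUBIC)
cv2.imwrite('pics/c7.png',np.hstack([a,b]))"
```

```text
time: 11.22
eef_pos: [0.4877, -0.2852, 0.1322]
tcp_rot: [3.141, -0.202, 0.106]
force: [-0.8, 0.2, -0.4]
grip_width: 0.0137
finger_force: 0.0
(array([ 0.62866798, -0.11835279,  0.41373784]), np.float64(0.5489562749862671))
(array([ 0.62881746, -0.11837967,  0.41135825]), np.float64(0.5490258932113647))
(array([ 0.63052561, -0.07872362,  0.62342221]), np.float64(0.5816328525543213))
```

View pics/c7.png

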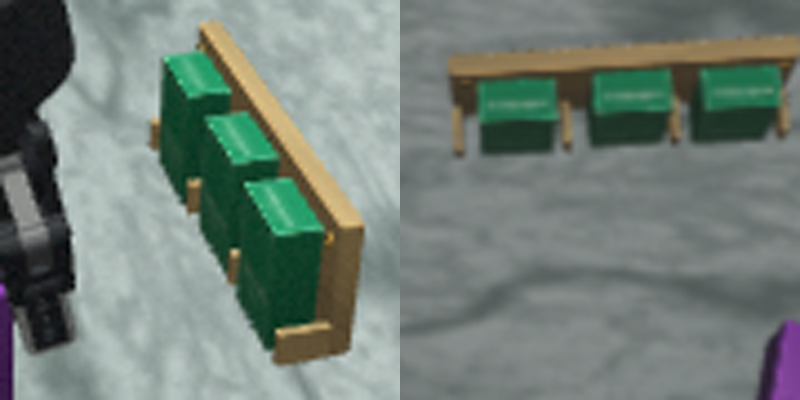

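All three cartons stand square and upright in their bays. The middle carton's top centre is at about (342,160) in the top frame. I'll check its sideways offset with numbers.

```bash
python3 -c "
from h import *
t=read_camera('top')
f=lambda c:(c[0]-400)/4.444+290-.4,
g=lambda c:((c[0]-400)/4.444+289.6,c[1]/4.444+139.6)
o=np.array([.638,-.0645]);x=np.array([np.cos(.11),np.sin(.11)]);y=np.array([-x[1],x[0]])
for n,c in dict(L=[(479,82),(555,79),(480,123),(558,119)],M=[(594,74),(670,70),(594,116),(673,111)],R=[(700,69),(778,66),(704,111),(782,107)]).items():
  P=np.array([at(t,g(k),.075)[:2]-o for k in c]); Q=np.c_[P@x,P@y]; e=P[2]-P[3]
  print(n,Q.mean(0).round(4),'yaw',np.arctan2(-e[0],e[1]).round(3))
print([((at(t,g(k),.022)[:2]-o)@y).round(4) for k in((458,150),(567,146),(675,139),(783,133))])"
```

```text
L [-0.0142  0.0682] yaw 0.108
M [-0.013  -0.0021] yaw 0.12
R [-0.0138 -0.0685] yaw 0.108
[np.float64(0.1069), np.float64(0.0371), np.float64(-0.0324), np.float64(-0.1019)]
```

The measured depth is -13 mm, as it should be. Sideways the carton is within about 5 mm of the bay centre, and it is square to 0.01 rad, so I'm handing in.

```bash
python3 -c "
from plant import sign_off
print(sign_off())"
```

```text
the job is handed in; nothing more can be done
None
```

The stray carton stands upright in the middle bay with its back against the board, square to about 0.01 rad and within about 5 mm of centre by my measurements; the job is handed in and its verdict was not shown.

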